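# Set the press fixture's adjuster with the square key

## Robot

A 7-joint arm with a two-finger parallel gripper is mounted at the origin on the work surface. World frame = base frame: x ahead of the robot, y to its left, z up, the work surface at z = 0. Lengths are in m, angles in rad, forces in N, time in s.
With the tool pointing down it reaches from about 0.4 to 0.85 m from the base axis. Payload 4.4 kg.
Tool frame: the origin (TCP) lies at the very end of the fingers, on their centre line; the grasp point (between the pads) lies 19 mm behind it (ctrl.hold_point_z is the distance from the TCP to the grasp point, in m); z points along the fingers, y is the line along which they close (so a half turn about z gives the same grasp; the last joint's range is limited). The gripper opens to 94 mm and grips with 3 to 60 N. Pads are 16 mm wide; open, the fingers measure 119 mm over their backs; the gripper's body (75 mm by 177 mm) begins 78 mm behind the grasp point.
Start: joints at [-1.371, 0.628, 0.038, 1.517, -0.027, 0.996, -0.02], TCP at [0.171, 0.627, 0.176] pointing down, gripper open.
Joint ranges: [-3.06, 3.06], [-0.37, 2.12], [-1.25, 1.32], [0.18, 2.47], [-1.1, 4.24], [0.23, 1.98], [-2.94, 2.94]. Speed limits (rad/s): [2.57, 2.57, 3.14, 3.14, 3.14, 3.14, 3.14].

## Interface

Orientations are given as a unit quaternion [w, x, y, z].
In Python, from plant import sensors, optics, ctrl, finder gives the robot as it stands. The module is installed in compiled form; this text tells all that it offers.
- The arm moves only by the tool servo_tool, never from a script. Its argument "targets" is a list of rows, each an object with "offset": the shift along the tool's x, y, z normalised to -1 to 1, where 1 is 0.15 m, a list of three; "twist": the turn, a rotation vector about the tool's x, y, z normalised to -1 to 1, where 1 is 180 degrees, a list of three; "hand": the opening, from 0 (shut) to 1 (fully open). In form: [{"offset": [dx, dy, dz], "twist": [ax, ay, az], "hand": hand}, ...]. A call has 1 to 12 rows; each row is the pose to reach, as a shift and turn from the pose commanded when the call began, along the tool's axes at that moment, turning the shorter way round; what a row does not reach only later rows make up. A row lasts 1/10 s, in which the tool goes at most 50 mm and 8.59 degrees, less where a joint would pass 70% of its speed; a pose out of reach is approached as far as the arm can. A call with a number of a shift or a turn outside -1 to 1 is refused whole. A call with a gripper value outside its range is refused whole. The fingers move at their own pace and stop on an object; "squeeze" is the grip in N (left out, the last holds). Time passes only in rows, so rows that repeat a pose let the fingers close. It gives the time, the measured TCP pose, the force, the opening and the grip force at its end, in the units of the state.
- sensors.state(): the state, without advancing time (a new reading comes with each control period).
- optics.capture(name): name is "scene" or "top" or "wrist"; returns the picture (400x640x3 uint8, blue, green, red); there is no depth.
- optics.get_calibration(name): a dict with "fx", "fy", "cx", "cy" (pixels), "k1" (the pictures are not rectified: a ray, as slopes to the right and down, at radius r is drawn at 1 + k1 r^2 times it, then the intrinsics apply), "extrinsics" (4x4, takes a point from camera to world coordinates). Camera axes: x right, y down, z forward; pixel columns grow to the right and rows downward; lengths in m; the calibration is good to about 2 mm. A picture is of the moment at which its call begins: read the wrist's pose just before it. get_calibration takes no time and is no camera call; for the wrist camera it gives the pose at the moment of the call.
- ctrl.job_done(): hands the job in; it is judged then, once.
Trained networks look in the newest picture that a camera, given by its name, has taken for a name from the list of things; names that differ only in an ending like _2 or _b are one class to them, and where a whole thing is asked for, a point or a joint stands for the part that bears it (a point fixed in the world has none). Each returns a list of dicts, best first, with "confidence" (0 to 1); they miss things now and then, are a little off and sometimes report something else, mostly with a low value. They report only what shows in the picture. A call takes as long as a camera call. They do not tell look-alikes from the thing itself.
- finder.look_for(camera, label): "extent" ([centre column, centre row, width, height] in pixels, round what is visible of it).
- finder.trace(camera, label): "mask" (400x640 bool, what is visible of it) and "extent" ([centre column, centre row, width, height] in pixels, round what is visible of it).
- finder.tip_of(camera, label): "point" ([column, row] in pixels: a listed point, or the origin of a listed thing).
The state is a dict: "clock": time; "qpos": joint angles; "joint_velocities": joint speeds; "effort": joint torques, N m; "eef_pos": TCP position; "tool_rot": TCP orientation; "force": force on the tool from outside, world axes, zero at the start; "moment": the same for the moment, N m; "gripper_width": finger opening in m; "gripper_force": force on a finger pad.
Only numpy, scipy, OpenCV 4.12 (cv2) and the standard library are available. Lean on these libraries where they do the work, as an engineer would, in place of code of your own. Each camera call takes 0.05 s, during which the arm holds its last target. There are 200 camera calls.

## Task

The stroke adjuster on top of the teal press fixture is off its setting. Take the T-handled square key out of its steel stand, put it fully home in the square socket of the adjuster dial, and with the key (not with the fingers) turn the dial until its pointer lines up with the raised index bar on the top plate. Let go and leave the key standing in the socket; do not disturb the other things on the bench.

Things in the scene. Friction and masses are not known exactly. Their poses are not given: they have to be found in the camera images.
- fixture: Teal metal press fixture fixed to the bench: base plate and top plate 150 (x) x 130 (y) mm joined by side cheeks, top plate's upper face 101 mm above the bench. Origin: centre of its underside, on the dial's axis; x points to the index bar, z up.
- dial (a joint): The adjuster dial on the top plate: captive aluminium disc 80 mm across, 8 thick, with a steel boss 36 x 36 x 20 mm on it (its top 129 mm above the bench) holding the square socket; turns about the vertical with slight friction, stays where left. Value in rad: 0 = pointer at the index bar, grows anticlockwise from above; starts between -1.25 and -0.6; stops at -1.7 and 0.8.
- socket (a point): Centre of the floor of the dial's square socket, 109 mm above the bench; turns with the dial, x towards the pointer, z up. The socket is 16 x 16 mm with sides along this x and y, 20 mm deep, its mouth bevelled 3 mm.
- pointer (a point): Outer end of the pointer, a dark raised bar 20 mm long, 6 wide, 4 high lying radially on the dial's disc, 39.5 mm from the axis; turns with the dial.
- index (a point): Inner end of the index bar, a raised steel bar 28 mm long, 6 wide, 8 high lying radially on the fixture's top plate just outside the disc, 43 mm from the axis.
- stand: Dark steel stand, 75 x 75 x 50 mm, fixed to the bench, with one upright round hole 22 mm across and 40 mm deep in the middle of its top, in which the key stands. Origin: centre of its underside.
- key: Loose steel T-handled key, 0.28 kg, upright, tip down. Square shank 14 x 14 mm (lowest 4 mm only 11 x 11), topped by a crossbar 80 mm long (along y), 16 thick (along x), from 75 to 93 mm above the tip. Origin: centre of the tip's underside; z up the shank, x and y along the shank's sides. In the stand its tip is 10 mm above the bench.
- blocks: Bystander: stack of two teal blocks, 104 x 163 x 60 mm. Origin: centre of the underside.
- spool: Bystander: small yellow spool lying flat, 60 mm across, 22 mm high. Origin: centre of the underside.
- tin: Bystander: open steel tin, 90 mm across, 100 mm high, with a brush handle sticking out to 155 mm. Origin: centre of the underside.
- drill: Bystander: cordless drill standing on its battery, 185 mm high, about 160 mm long. Origin: centre of the underside.
Mind the look-alikes: they are no part of the job. There is more than one size of the key; the job needs the larger. What is shaped like the fixture but red is not meant.

How it is judged:
On the way, in this order (a step that is already met when the one before it is completed fails the run):
1. the key is seated in the dial's socket (tip within 5 mm of the socket's floor and of its axis, upright within 0.15 rad) while the dial is still more than 0.3 rad short of the mark (horizontal distance between key and socket below 0.005 m and z of key in the frame of socket below 0.005 m and angle between key's own z axis and vertical below 0.15 rad and value of joint dial below -0.3 rad), for 0.2 s.
2. with the key seated, the dial is brought to the mark (within 0.15 rad) (horizontal distance between key and socket below 0.005 m and z of key in the frame of socket below 0.005 m and angle between key's own z axis and vertical below 0.15 rad and value of joint dial between -0.15 and 0.15 rad), for 0.2 s.
At the end, for the whole second after the job is handed in: The dial's pointer is at the index bar within 0.15 rad (9 degrees) and at rest; the key, let go, stands at rest in the socket, its tip within 5 mm of the socket's floor and of its axis, upright within 0.15 rad (all of step 2 and linear speed of key below 0.02 m/s and velocity of joint dial between -0.05 and 0.05 rad/s); the robot touches nothing.
It fails at once if the fingers push on the fixture or its dial with more than 5 N (contact force between the fingers and fixture above 5 N).
It fails at once if the stack of two teal blocks is moved more than 30 mm (distance of blocks from where it was at the start of the episode above 0.03 m).
It fails at once if the spool is moved more than 30 mm (distance of spool from where it was at the start of the episode above 0.03 m).
It fails at once if the tin is moved more than 30 mm (distance of tin from where it was at the start of the episode above 0.03 m).
It fails at once if the drill is moved more than 30 mm (distance of drill from where it was at the start of the episode above 0.03 m).
It also fails if it takes over 45 s, if anything falls off the work surface, if the arm or the gripper's body presses on something with over 40 N, if the wrist force passes 120 N, or if a joint passes its speed limit or range.

## Working session

There is one attempt and no reset: what is moved stays moved. The work goes in short steps, Python scripts to look and compute and a tool call to move; the robot and the scene stay as the last step left them, time stands still between calls to the robot, and variables do not carry over. Pictures are saved under pics/ and viewed, at most 10 in all, crops included, and the job is handed in when it is done.

Besides the shell and the picture viewer there is one more tool, called as a command line: name --argument value ..., lists and objects as JSON in quotes. servo_tool: Moves the arm, as the interface text tells. Scaled input: -1 to 1 covers 0.15 m each way for a shift and 180 degrees each way for a turn. Its arguments: {"type":"object","properties":{"targets":{"type":"array","items":{"type":"object","properties":{"offset":{"type":"array","items":{"type":"number"}},"twist":{"type":"array","items":{"type":"number"}},"hand":{"type":"number"}}}},"squeeze":{"type":"number"}},"required":["targets"]}

```bash
mkdir -p pics; cat > h.py <<'E'
import numpy as np, cv2
from plant import sensors, optics, ctrl, finder
from scipy.spatial.transform import Rotation as R
def ray(cal,px):
    xd=np.array([(px[0]-cal['cx'])/cal['fx'],(px[1]-cal['cy'])/cal['fy']]); u=xd.copy()
    for _ in range(20): u=xd/(1+cal['k1']*(u@u))
    E=np.array(cal['extrinsics']); return E[:3,3],E[:3,:3]@np.array([u[0],u[1],1])
def onz(cal,px,z):
    o,d=ray(cal,px); return o+d*(z-o[2])/d[2]
def proj(cal,P):
    E=np.array(cal['extrinsics']); p=E[:3,:3].T@(np.array(P)-E[:3,3]); u=p[:2]/p[2]; u=u*(1+cal['k1']*(u@u))
    return np.array([u[0]*cal['fx']+cal['cx'],u[1]*cal['fy']+cal['cy']])
E
python3 - <<'E'
from h import *
ims=[]
for c in ['scene','top']:
    im=optics.capture(c); cv2.imwrite(f'pics/{c}0.png',im)
    cal=optics.get_calibration(c); print(c,np.round(np.array(cal['extrinsics'])[:3],3).tolist(),cal['fx'])
    for l,z in [('fixture',0),('key',.01),('stand',0),('pointer',.113),('index',.109),('socket',.109)]:
        for r in finder.tip_of(c,l): print(l,round(r['confidence'],2),np.round(r['point']),np.round(onz(cal,r['point'],z),3))
E
```

```text
scene [[-0.905, -0.251, 0.344, 0.259], [-0.425, 0.567, -0.706, 0.703], [-0.018, -0.785, -0.62, 0.708]] 391.9314611514457
fixture 0.69 [415. 208.] [ 0.388 -0.176  0.   ]
key 0.83 [331. 263.] [0.517 0.118 0.01 ]
key 0.79 [318. 299.] [0.499 0.226 0.01 ]
stand 0.82 [333. 266.] [0.511 0.116 0.   ]
pointer 0.83 [347. 142.] [ 0.63  -0.261  0.113]
pointer 0.83 [406. 170.] [ 0.429 -0.188  0.113]
index 0.86 [403. 177.] [ 0.428 -0.157  0.109]
index 0.82 [334. 149.] [ 0.654 -0.214  0.109]
socket 0.75 [349. 151.] [ 0.607 -0.219  0.109]
socket 0.71 [423. 176.] [ 0.381 -0.18   0.109]
top [[0.006, -0.992, 0.129, 0.43], [-1.0, -0.007, -0.01, -0.004], [0.011, -0.129, -0.992, 1.407]] 405.4758408125631
fixture 0.68 [327. 145.] [ 0.777 -0.043  0.   ]
fixture 0.61 [370. 195.] [ 0.599 -0.194  0.   ]
key 0.58 [252. 220.] [0.507 0.214 0.01 ]
key 0.51 [277. 217.] [0.518 0.129 0.01 ]
stand 0.9 [279. 218.] [0.518 0.122 0.   ]
stand 0.28 [378. 190.] [ 0.618 -0.221  0.   ]
pointer 0.77 [388. 182.] [ 0.628 -0.237  0.113]
pointer 0.71 [365. 246.] [ 0.421 -0.163  0.113]
pointer 0.57 [276. 217.] [0.511 0.121 0.113]
index 0.93 [368. 245.] [ 0.426 -0.171  0.109]
index 0.82 [376. 179.] [ 0.637 -0.199  0.109]
socket 0.98 [366. 260.] [ 0.38  -0.166  0.109]
socket 0.57 [379. 189.] [ 0.606 -0.209  0.109]
```

View pics/top0.png

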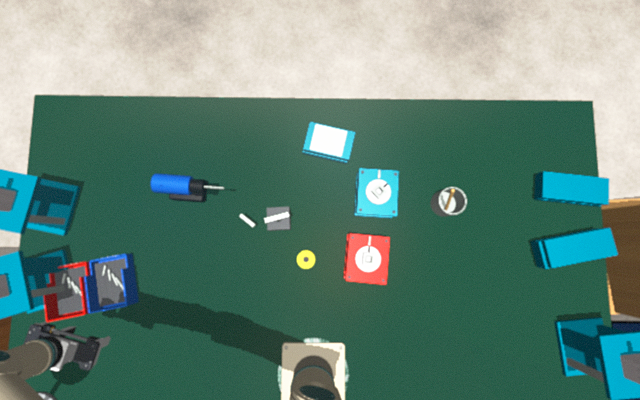

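View pics/scene0.png

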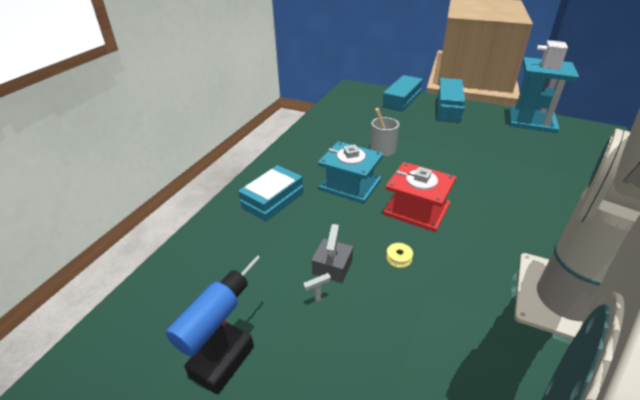

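Look-alikes in the top picture: there are two keys, at (277,217) in the stand and a smaller one at (248,220). There are two fixtures, teal at (378,190) and red at (368,260). I choose the key in the stand and the teal fixture, and check both in one close crop.

```bash
python3 - <<'E'
from h import *
t=cv2.imread('pics/top0.png'); s=cv2.imread('pics/scene0.png')
a=cv2.resize(t[160:285,235:400],(792,600),interpolation=cv2.INTER_CUBIC)[:300]
b=cv2.resize(s[130:310,290:470],None,fx=1.66,fy=1.66,interpolation=cv2.INTER_CUBIC)
b2=cv2.resize(s[135:200,310:395],(490,298),interpolation=cv2.INTER_CUBIC)
o=np.zeros((600,800,3),np.uint8); o[:300,:792]=a; o[300:598,:b.shape[1]]=b[:298]; o[300:598,305:795]=b2
cv2.imwrite('pics/crop.png',o)
st=sensors.state(); print(R.from_quat(np.array(st['tool_rot'])[[1,2,3,0]]).as_matrix().round(3).tolist(), st['eef_pos'])
cal=optics.get_calibration('wrist'); print(np.round(cal['extrinsics'],3).tolist(),cal['fx'])
E
```

```text
[[-0.965, 0.263, -0.0], [0.263, 0.965, 0.0], [0.0, 0.0, -1.0]] [0.17071958 0.62718281 0.17649941]
[[0.263, 0.93, 0.258, 0.095], [0.965, -0.254, -0.07, 0.647], [-0.0, 0.267, -0.964, 0.384], [0.0, 0.0, 0.0, 1.0]] 296.24659223263797
```

View pics/crop.png

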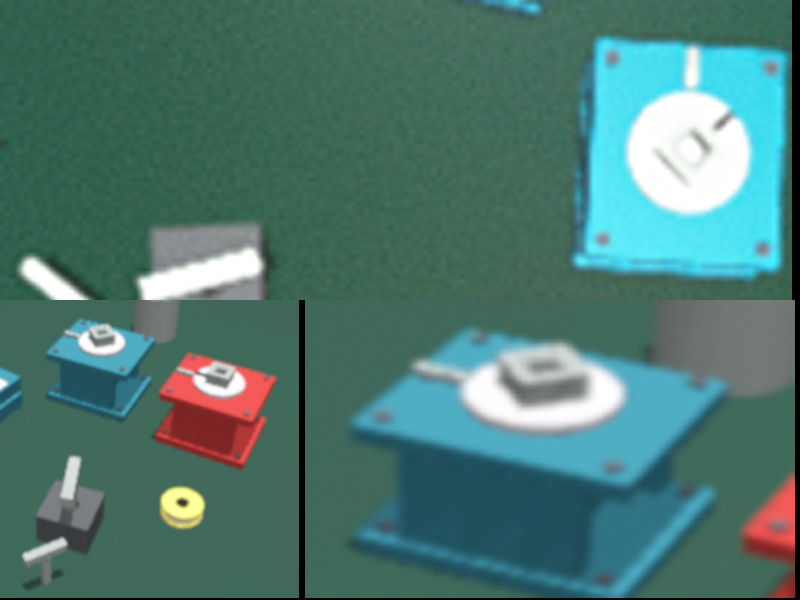

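The stand key is clearly larger and stands in the steel stand. The teal fixture's pointer sits at about (725,120) in the crop, roughly 47° clockwise of the index bar at (692,67). I lift and fly over to it.

servo_tool --targets '[{"offset": [0, 0, -0.8], "twist": [0, 0, 0.339], "hand": 1}, {"offset": [0, 0, -0.8], "twist": [0, 0, 0.339], "hand": 1}, {"offset": [0, 0, -0.8], "twist": [0, 0, 0.339], "hand": 1}, {"offset": [0, 0, -0.8], "twist": [0, 0, 0.339], "hand": 1}, {"offset": [0, 0, -0.8], "twist": [0, 0, 0.339], "hand": 1}, {"offset": [0, 0, -0.8], "twist": [0, 0, 0.339], "hand": 1}, {"offset": [0, 0, -0.8], "twist": [0, 0, 0.339], "hand": 1}, {"offset": [0, 0, -0.8], "twist": [0, 0, 0.339], "hand": 1}, {"offset": [0, 0, -0.8], "twist": [0, 0, 0.339], "hand": 1}]'

```text
clock: 1.6
eef_pos: [0.1705, 0.6272, 0.2964]
tool_rot: [0.0, 0.616, 0.788, -0.0]
force: [0.1, -0.3, 0.7]
gripper_width: 0.0938
gripper_force: 0.0
```

servo_tool --targets '[{"offset": [-0.96, 0.353, 0], "twist": [0, 0, 0], "hand": 1}, {"offset": [-0.96, 0.353, 0], "twist": [0, 0, 0], "hand": 1}, {"offset": [-0.96, 0.353, 0], "twist": [0, 0, 0], "hand": 1}, {"offset": [-0.96, 0.353, 0], "twist": [0, 0, 0], "hand": 1}]'

```text
clock: 2.0
eef_pos: [0.262, 0.4937, 0.2976]
tool_rot: [0.002, 0.62, 0.784, 0.0]
force: [0.6, 0.5, 0.7]
gripper_width: 0.0937
gripper_force: 0.0
```

servo_tool --targets '[{"offset": [-0.96, 0.353, 0], "twist": [0, 0, 0], "hand": 1}, {"offset": [-0.96, 0.353, 0], "twist": [0, 0, 0], "hand": 1}, {"offset": [-0.96, 0.353, 0], "twist": [0, 0, 0], "hand": 1}, {"offset": [-0.96, 0.353, 0], "twist": [0, 0, 0], "hand": 1}]'

```text
clock: 2.4
eef_pos: [0.3465, 0.3665, 0.2974]
tool_rot: [0.002, 0.62, 0.784, 0.0]
force: [-0.2, 0.9, 0.3]
gripper_width: 0.0938
gripper_force: 0.0
```

servo_tool --targets '[{"offset": [-0.96, 0.353, 0], "twist": [0, 0, 0], "hand": 1}, {"offset": [-0.96, 0.353, 0], "twist": [0, 0, 0], "hand": 1}, {"offset": [-0.96, 0.353, 0], "twist": [0, 0, 0], "hand": 1}, {"offset": [-0.96, 0.353, 0], "twist": [0, 0, 0], "hand": 1}]'

```text
clock: 2.8
eef_pos: [0.4314, 0.2395, 0.2972]
tool_rot: [0.002, 0.62, 0.784, 0.0]
force: [-0.0, 0.4, 0.3]
gripper_width: 0.0943
gripper_force: 0.0
```

servo_tool --targets '[{"offset": [-0.96, 0.353, 0], "twist": [0, 0, 0], "hand": 1}, {"offset": [-0.96, 0.353, 0], "twist": [0, 0, 0], "hand": 1}, {"offset": [-0.96, 0.353, 0], "twist": [0, 0, 0], "hand": 1}, {"offset": [-0.96, 0.353, 0], "twist": [0, 0, 0], "hand": 1}, {"offset": [-0.96, 0.353, 0], "twist": [0, 0, 0], "hand": 1}]'

```text
clock: 3.3
eef_pos: [0.5138, 0.1181, 0.2963]
tool_rot: [-0.0, 0.618, 0.786, 0.0]
force: [0.0, -0.0, -0.4]
gripper_width: 0.0939
gripper_force: 0.0
```

```bash
python3 - <<'E'
from h import *
cal=optics.get_calibration('wrist'); im=optics.capture('wrist'); cv2.imwrite('pics/w1.png',im)
st=sensors.state(); print(st['eef_pos'],R.from_quat(np.array(st['tool_rot'])[[1,2,3,0]]).as_matrix().round(3).tolist())
for r in finder.tip_of('wrist','key'): print('key',r['confidence'],r['point'],onz(cal,r['point'],.01).round(4))
for r in finder.tip_of('wrist','stand'): print('stand',r['confidence'],r['point'],onz(cal,r['point'],0).round(4))
for r in finder.trace('wrist','key'):
    m=r['mask'].astype(np.uint8); ys,xs=np.nonzero(m)
    P=np.array([onz(cal,p,.103)[:2] for p in zip(xs,ys)])
    rc=cv2.minAreaRect((P*1000).astype(np.float32)); print('mask',r['confidence'],r['extent'],rc)
E
```

```text
[0.51295453 0.11977602 0.29615966] [[-0.24, 0.971, -0.001], [0.971, 0.24, 0.001], [0.001, -0.001, -1.0]]
key 0.88 [331.7, 103.1] [0.5016 0.2195 0.01  ]
key 0.81 [320.6, 161.7] [0.5064 0.124  0.01  ]
key 0.66 [325.9, 330.3] [ 0.595  -0.1996  0.01  ]
stand 0.96 [327.2, 162.0] [0.5177 0.1248 0.    ]
mask 0.91 [323.0, 175.2, 19.3, 59.4] ((510.8519592285156, 120.2855224609375), (17.809402465820312, 78.01720428466797), 13.945995330810547)
mask 0.71 [333.0, 97.4, 37.0, 26.3] ((502.02874755859375, 219.08505249023438), (54.710628509521484, 11.85280704498291), 52.79292678833008)
```

View pics/w1.png

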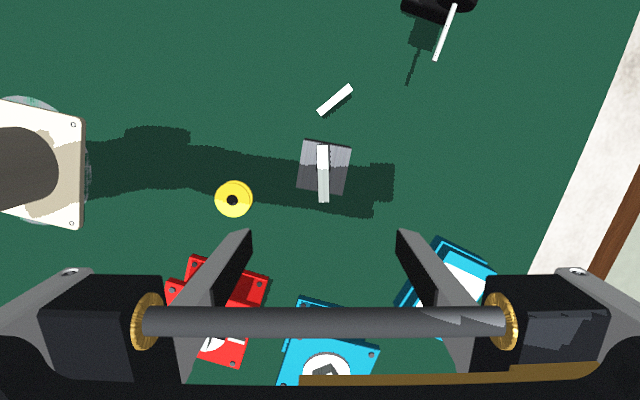

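The key stands in the stand with its bar centred near (323,175); the measured 78 x 18 mm fits the large key (80 x 16). Its narrow axis is at 13.9°, matching the tool. I descend and grip.

servo_tool --targets '[{"offset": [0, -0.014, 0.3], "twist": [0, 0, 0], "hand": 1}, {"offset": [0, -0.014, 0.6], "twist": [0, 0, 0], "hand": 1}, {"offset": [0, -0.014, 0.74], "twist": [0, 0, 0], "hand": 0.7}]'

```text
clock: 3.8
eef_pos: [0.5082, 0.1193, 0.1824]
tool_rot: [-0.002, 0.616, 0.788, -0.002]
force: [0.1, 0.2, 0.2]
gripper_width: 0.089
gripper_force: 0.0
```

servo_tool --targets '[{"offset": [0, 0, 0.3], "twist": [0, 0, 0], "hand": 0.7}, {"offset": [0, 0, 0.5], "twist": [0, 0, 0], "hand": 0.7}, {"offset": [0, 0, 0.65], "twist": [0, 0, 0], "hand": 0.7}, {"offset": [0, 0, 0.733], "twist": [0, 0, 0], "hand": 0.7}, {"offset": [0, 0, 0.733], "twist": [0, 0, 0], "hand": 0.7}]'

```text
clock: 4.3
eef_pos: [0.5099, 0.1186, 0.0744]
tool_rot: [-0.001, 0.617, 0.787, -0.001]
force: [0.9, 0.2, 0.3]
gripper_width: 0.0661
gripper_force: 0.0
```

servo_tool --targets '[{"offset": [0, 0, 0], "twist": [0, 0, 0], "hand": 0}, {"offset": [0, 0, 0], "twist": [0, 0, 0], "hand": 0}, {"offset": [0, 0, 0], "twist": [0, 0, 0], "hand": 0}, {"offset": [0, 0, 0], "twist": [0, 0, 0], "hand": 0}, {"offset": [0, 0, 0], "twist": [0, 0, 0], "hand": 0}, {"offset": [0, 0, 0], "twist": [0, 0, 0], "hand": 0}, {"offset": [0, 0, 0], "twist": [0, 0, 0], "hand": 0}]' --squeeze 40

```text
clock: 5.0
eef_pos: [0.5113, 0.1175, 0.0756]
tool_rot: [-0.0, 0.617, 0.787, 0.0]
force: [-0.1, 0.4, -0.3]
gripper_width: 0.0134
gripper_force: 0.0
```

```bash
python3 - <<'E'
from h import *
im=optics.capture('wrist'); cv2.imwrite('pics/w2.png',im)
im2=optics.capture('scene'); cv2.imwrite('pics/s2.png',im2)
o=np.zeros((600,640,3),np.uint8);o[:300,:640]=im[60:360]; o[300:600,:600]=cv2.resize(im2[220:320,240:440],(600,300)); cv2.imwrite('pics/c2.png',o)
s=sensors.state(); print(s['gripper_width'],s['gripper_force'],s['eef_pos'],s['force'])
E
```

```text
0.005364283436911304 0.0 [0.51128188 0.1175279  0.07550741] [ 0.85492856  0.09740063 -0.13429538]
```

View pics/c2.png

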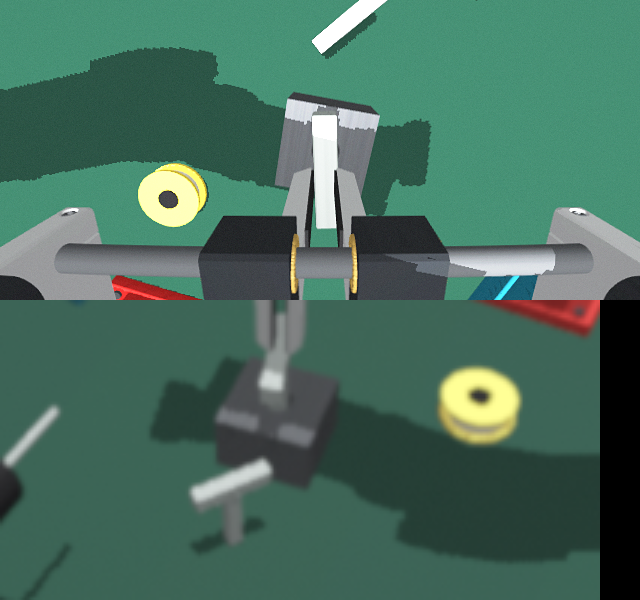

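The bar at (325,170) is between the fingers, with small gaps still visible, so the width reading looks doubtful. I let them close further.

servo_tool --targets '[{"offset": [0, 0, 0], "twist": [0, 0, 0], "hand": 0}, {"offset": [0, 0, 0], "twist": [0, 0, 0], "hand": 0}, {"offset": [0, 0, 0], "twist": [0, 0, 0], "hand": 0}]'

```text
clock: 5.4
eef_pos: [0.5113, 0.1175, 0.0755]
tool_rot: [-0.0, 0.617, 0.787, -0.0]
force: [-0.4, -0.5, -0.1]
gripper_width: 0.0004
gripper_force: 0.0
```

```bash
python3 - <<'E'
from h import *
im=optics.capture('wrist'); im2=optics.capture('scene')
o=np.zeros((600,640,3),np.uint8);o[:300,:640]=cv2.resize(im[130:280,160:480],(640,300)); o[300:600,:600]=cv2.resize(im2[220:320,240:440],(600,300)); cv2.imwrite('pics/c3.png',o)
s=sensors.state(); print(s['gripper_width'],s['gripper_force'],s['eef_pos'],s['force'])
E
```

```text
0.00033274718559463037 0.0 [0.51130931 0.11754793 0.07549405] [ 1.48565887 -0.2492396   0.09023934]
```

View pics/c3.png

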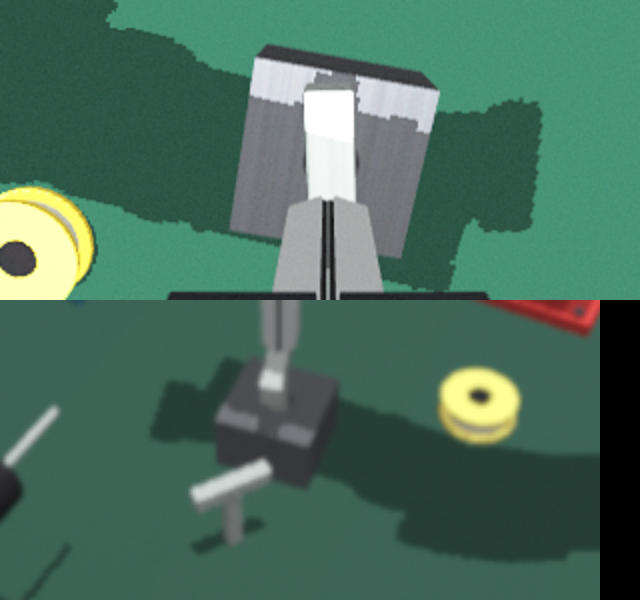

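The fingers shut on nothing: they meet at (325,200) in the crop, at or over the far end of the bar. I check where the TCP should project.

```bash
python3 - <<'E'
from h import *
s=sensors.state(); T=np.array(s['eef_pos']); Rm=R.from_quat(np.array(s['tool_rot'])[[1,2,3,0]]).as_matrix()
for c in ['wrist','scene','top']:
    cal=optics.get_calibration(c); im=optics.capture(c); cv2.imwrite(f'pics/d_{c}.png',im)
    print(c,'tcp',proj(cal,T).round(1),'tcp-30mm',proj(cal,T-Rm[:,2]*.03).round(1))
    for y in (-.04,.04):
        print(' bar end', proj(cal,[.511-.24*y,.120+.97*y,.103]).round(1),proj(cal,[.511-.24*y,.120+.97*y,.085]).round(1))
    for l in ('key',):
        for r in finder.trace(c,l): print(l,round(r['confidence'],2),np.round(r['extent']))
    for r in finder.tip_of(c,'stand'): print('stand',round(r['confidence'],2),r['point'],onz(cal,r['point'],0).round(4))
w=cv2.imread('pics/d_wrist.png');sc=cv2.imread('pics/d_scene.png')
o=np.zeros((600,800,3),np.uint8)
o[:,:400]=cv2.resize(w[120:270,270:370],(400,600)); o[:,400:]=cv2.resize(sc[180:300,290:370],(400,600)); cv2.imwrite('pics/c4.png',o)
E
```

```text
wrist tcp [324.9 225.9] tcp-30mm [325.2 242.1]
 bar end [325.7 290.6] [325.5 277.2]
 bar end [325.5 177. ] [325.3 172. ]
key 0.85 [324. 202.  27.  62.]
key 0.83 [348.  78.  76.  68.]
stand 0.88 [325.9, 196.4] [0.5119 0.1207 0.    ]
stand 0.46 [323.0, 194.8] [0.5088 0.1216 0.    ]
scene tcp [333.2 243.9] tcp-30mm [333.2 234.3]
 bar end [335.8 224.1] [335.8 229.8]
 bar end [329.8 248.5] [329.8 254.4]
key 0.69 [319. 289.  26.  31.]
key 0.64 [334. 248.  10.  19.]
stand 0.68 [333.8, 266.7] [0.5092 0.1178 0.    ]
stand 0.38 [398.9, 255.2] [0.3777 0.0178 0.    ]
top tcp [278.3 218.2] tcp-30mm [277.4 217.6]
 bar end [288.9 214.8] [289.2 215.2]
 bar end [264.5 220.6] [265.2 220.9]
stand 0.59 [276.5, 216.4] [0.522  0.1307 0.    ]
```

View pics/c4.png

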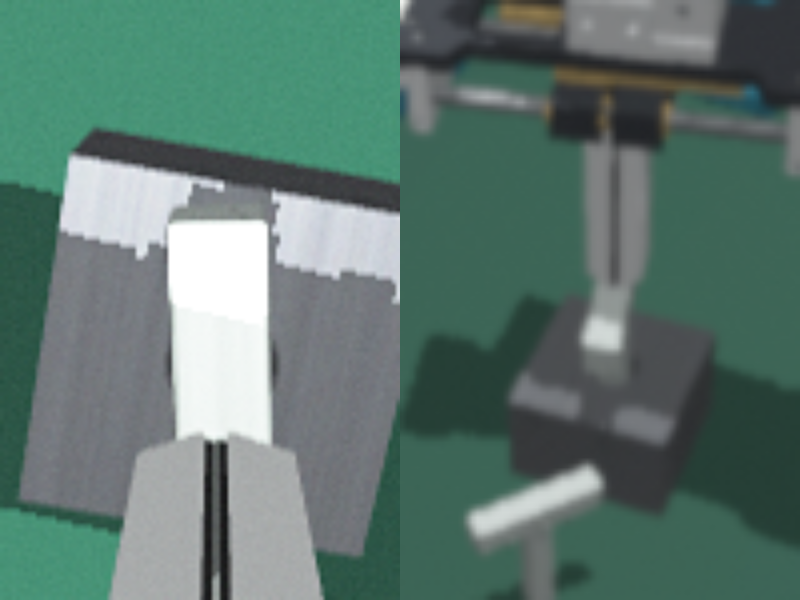

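The visible fingertips sit at bar-top height: scene (332,236), against a predicted TCP of (333,244). So the fingers appear to end about 25 mm short of the reported TCP. I quantify this from both cameras before acting.

```bash
python3 - <<'E'
from h import *
print(ctrl.hold_point_z, [a for a in dir(ctrl) if a[0]!='_'])
s=sensors.state(); T=np.array(s['eef_pos']); Rm=R.from_quat(np.array(s['tool_rot'])[[1,2,3,0]]).as_matrix()
cw=optics.get_calibration('wrist'); cs=optics.get_calibration('scene')
for h in (0,.01,.02,.025,.03,.035,.04):
    print(h,'wrist front edge',proj(cw,T+Rm@[.008,0,-h]).round(1),'scene front',proj(cs,T+Rm@[.008,0,-h]).round(1))
E
```

```text
0.0188 ['PlanningError', 'hold_point_z', 'job_done']
0 wrist front edge [324.9 215.7] scene front [332.6 246.4]
0.01 wrist front edge [325.  220.2] scene front [332.6 243.2]
0.02 wrist front edge [325.1 225.1] scene front [332.6 240. ]
0.025 wrist front edge [325.1 227.8] scene front [332.6 238.4]
0.03 wrist front edge [325.2 230.6] scene front [332.6 236.8]
0.035 wrist front edge [325.2 233.5] scene front [332.6 235.1]
0.04 wrist front edge [325.3 236.6] scene front [332.6 233.5]
```

Both cameras agree: the true fingertips are about 30 mm behind the reported TCP. The open fingers in w1, with tips at row 230, show the same. I'll command reported z about 30 mm lower, in stages with force checks.

servo_tool --targets '[{"offset": [0, 0, -0.1], "twist": [0, 0, 0], "hand": 0.7}, {"offset": [0, 0, -0.1], "twist": [0, 0, 0], "hand": 0.7}, {"offset": [0, 0, -0.1], "twist": [0, 0, 0], "hand": 0.7}, {"offset": [0, 0, -0.1], "twist": [0, 0, 0], "hand": 0.7}, {"offset": [0, 0, -0.1], "twist": [0, 0, 0], "hand": 0.7}, {"offset": [0, 0, -0.1], "twist": [0, 0, 0], "hand": 0.7}, {"offset": [0, 0, -0.1], "twist": [0, 0, 0], "hand": 0.7}, {"offset": [0, 0, -0.1], "twist": [0, 0, 0], "hand": 0.7}]'

```text
clock: 6.75
eef_pos: [0.5113, 0.1175, 0.0904]
tool_rot: [-0.0, 0.617, 0.787, -0.0]
force: [0.4, -0.2, 0.1]
gripper_width: 0.0607
gripper_force: 0.0
```

servo_tool --targets '[{"offset": [0, 0, 0.1], "twist": [0, 0, 0], "hand": 0.7}, {"offset": [0, 0, 0.17], "twist": [0, 0, 0], "hand": 0.7}, {"offset": [0, 0, 0.23], "twist": [0, 0, 0], "hand": 0.7}, {"offset": [0, 0, 0.23], "twist": [0, 0, 0], "hand": 0.7}]'

```text
clock: 7.15
eef_pos: [0.5102, 0.1173, 0.0548]
tool_rot: [-0.001, 0.617, 0.787, -0.001]
force: [-0.2, -0.0, 1.0]
gripper_width: 0.0655
gripper_force: 0.0
```

servo_tool --targets '[{"offset": [0, 0, 0.02], "twist": [0, 0, 0], "hand": 0.7}, {"offset": [0, 0, 0.04], "twist": [0, 0, 0], "hand": 0.7}, {"offset": [0, 0, 0.04], "twist": [0, 0, 0], "hand": 0.7}]'

```text
clock: 7.45
eef_pos: [0.5113, 0.1176, 0.0499]
tool_rot: [-0.0, 0.617, 0.787, -0.0]
force: [-0.2, -0.6, -0.3]
gripper_width: 0.0658
gripper_force: 0.0
```

servo_tool --targets '[{"offset": [0.016, 0, 0.033], "twist": [0, 0, 0], "hand": 0.7}, {"offset": [0.016, 0, 0.033], "twist": [0, 0, 0], "hand": 0.7}]'

```text
clock: 7.65
eef_pos: [0.5103, 0.1204, 0.0446]
tool_rot: [-0.0, 0.617, 0.787, -0.0]
force: [0.2, -0.2, -0.2]
gripper_width: 0.0658
gripper_force: 0.0
```

servo_tool --targets '[{"offset": [0, 0, 0], "twist": [0, 0, 0], "hand": 0}, {"offset": [0, 0, 0], "twist": [0, 0, 0], "hand": 0}, {"offset": [0, 0, 0], "twist": [0, 0, 0], "hand": 0}, {"offset": [0, 0, 0], "twist": [0, 0, 0], "hand": 0}, {"offset": [0, 0, 0], "twist": [0, 0, 0], "hand": 0}, {"offset": [0, 0, 0], "twist": [0, 0, 0], "hand": 0}, {"offset": [0, 0, 0], "twist": [0, 0, 0], "hand": 0}, {"offset": [0, 0, 0], "twist": [0, 0, 0], "hand": 0}, {"offset": [0, 0, 0], "twist": [0, 0, 0], "hand": 0}]' --squeeze 40

```text
clock: 8.55
eef_pos: [0.5108, 0.12, 0.0451]
tool_rot: [0.0, 0.617, 0.787, 0.0]
force: [0.0, 0.5, -0.3]
gripper_width: 0.0156
gripper_force: 39.9
```

Gripped: 15.6 mm, 40 N. I lift the key out and fly over the teal fixture.

servo_tool --targets '[{"offset": [0, 0, -0.2], "twist": [0, 0, 0], "hand": 0}, {"offset": [0, 0, -0.4], "twist": [0, 0, 0], "hand": 0}, {"offset": [0, 0, -0.6], "twist": [0, 0, 0], "hand": 0}, {"offset": [0, 0, -0.8], "twist": [0, 0, 0], "hand": 0}, {"offset": [0, 0, -1], "twist": [0, 0, 0], "hand": 0}]'

```text
clock: 9.05
eef_pos: [0.5099, 0.1197, 0.1958]
tool_rot: [-0.0, 0.617, 0.787, -0.001]
force: [1.1, 0.2, -1.8]
gripper_width: 0.016
gripper_force: 39.9
```

servo_tool --targets '[{"offset": [-0.25, 0, -0.25], "twist": [0, 0, 0], "hand": 0}, {"offset": [-0.5, 0.02, -0.5], "twist": [0, 0, 0], "hand": 0}, {"offset": [-0.78, 0.024, -0.7], "twist": [0, 0, 0], "hand": 0}]'

```text
clock: 9.35
eef_pos: [0.5405, 0.0128, 0.297]
tool_rot: [-0.0, 0.617, 0.787, 0.0]
force: [1.1, -0.2, -2.8]
gripper_width: 0.0157
gripper_force: 39.9
```

servo_tool --targets '[{"offset": [-0.26, 0, 0], "twist": [0, 0, 0], "hand": 0}, {"offset": [-0.52, 0.02, 0], "twist": [0, 0, 0], "hand": 0}, {"offset": [-0.78, 0.024, 0], "twist": [0, 0, 0], "hand": 0}]'

```text
clock: 9.65
eef_pos: [0.5716, -0.1008, 0.2952]
tool_rot: [-0.0, 0.617, 0.787, 0.0]
force: [0.6, 0.0, -3.1]
gripper_width: 0.0156
gripper_force: 39.9
```

servo_tool --targets '[{"offset": [-0.26, 0, 0], "twist": [0, 0, 0], "hand": 0}, {"offset": [-0.52, 0.02, 0], "twist": [0, 0, 0], "hand": 0}, {"offset": [-0.78, 0.024, 0], "twist": [0, 0, 0], "hand": 0}, {"offset": [-0.78, 0.024, 0], "twist": [0, 0, 0], "hand": 0}, {"offset": [-0.78, 0.024, 0], "twist": [0, 0, 0], "hand": 0}]'

```text
clock: 10.15
eef_pos: [0.6021, -0.2132, 0.2943]
tool_rot: [-0.001, 0.618, 0.786, -0.0]
force: [0.3, 1.1, -1.5]
gripper_width: 0.016
gripper_force: 39.9
```

```bash
cat > m.py <<'E'
from h import *
import sys
st=sensors.state(); T=np.array(st['eef_pos']); Rm=R.from_quat(np.array(st['tool_rot'])[[1,2,3,0]]).as_matrix()
print('tcp',T.round(4),'y_t deg',np.degrees(np.arctan2(Rm[1,1],Rm[0,1])).round(2),'w',st['gripper_width'],'q',np.round(st['qpos'],2))
cal=optics.get_calibration('wrist'); im=optics.capture('wrist'); cv2.imwrite(f'pics/{sys.argv[1]}.png',im)
for l,z in [('socket',.109),('pointer',.113),('index',.109),('key',T[2]-.035)]:
    for r in finder.tip_of('wrist',l): print(l,round(r['confidence'],2),np.round(r['point'],1),onz(cal,r['point'],z).round(4))
E
python3 m.py w5
```

```text
tcp [ 0.6021 -0.2132  0.2943] y_t deg 13.62 w 0.016010146118708244 q [ 0.    0.56  0.52  1.39 -0.28  1.27  0.78]
socket 0.95 [164.5 105.7] [ 0.3795 -0.1692  0.109 ]
socket 0.72 [320.4 169.2] [ 0.5941 -0.203   0.109 ]
pointer 0.92 [331.4 197.5] [ 0.6175 -0.2366  0.113 ]
pointer 0.82 [194.4 116.4] [ 0.4212 -0.1735  0.113 ]
index 0.88 [198.8 118. ] [ 0.4255 -0.1745  0.109 ]
index 0.6 [350.8 181.6] [ 0.638  -0.2098  0.109 ]
key 0.6 [322.5 209. ] [ 0.5997 -0.2113  0.2593]
```

View pics/w5.png

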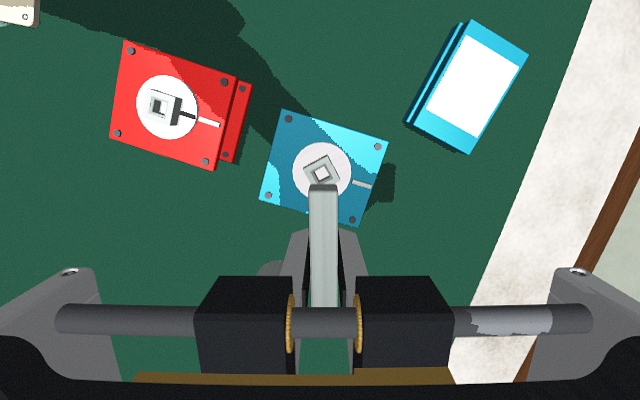

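The wrist view shows the teal fixture with its dial at about (322,171), the socket at (321,173) and the index bar at (362,184); the held key hides the pointer. The red look-alike is at (167,107). I move 60 mm further so the dial is in the clear, then measure finely.

servo_tool --targets '[{"offset": [-0.2, 0, 0], "twist": [0, 0, 0], "hand": 0}, {"offset": [-0.4, 0, 0], "twist": [0, 0, 0], "hand": 0}, {"offset": [-0.4, 0, 0], "twist": [0, 0, 0], "hand": 0}, {"offset": [-0.4, 0, 0], "twist": [0, 0, 0], "hand": 0}]'

```text
clock: 10.8
eef_pos: [0.6172, -0.2704, 0.2953]
tool_rot: [-0.0, 0.617, 0.787, 0.0]
force: [-0.1, 0.3, -2.8]
gripper_width: 0.0159
gripper_force: 39.9
```

```bash
python3 m.py w6; python3 - <<'E'
from h import *
cal=optics.get_calibration('wrist'); im=cv2.imread('pics/w6.png')
c=proj(cal,[.606,-.209,.115]); print(c)
x0,y0=int(c[0])-66,int(c[1])-49
o=cv2.resize(im[y0:y0+100,x0:x0+133],(798,600),interpolation=cv2.INTER_CUBIC); cv2.imwrite('pics/c6.png',o); print(x0,y0)
E
```

```text
tcp [ 0.6172 -0.2704  0.2953] y_t deg 13.74 w 0.01591793841874038 q [ 0.1   0.62  0.51  1.28 -0.3   1.32  0.85]
socket 0.95 [319.5 125.7] [ 0.5951 -0.2053  0.109 ]
socket 0.66 [156.7  57.8] [ 0.3781 -0.1715  0.109 ]
pointer 0.95 [330.9 155.4] [ 0.6185 -0.2386  0.113 ]
pointer 0.94 [184.   67.8] [ 0.4155 -0.1759  0.113 ]
pointer 0.65 [320.8 210.1] [ 0.6233 -0.3149  0.113 ]
index 0.94 [350.7 139. ] [ 0.6387 -0.2121  0.109 ]
index 0.76 [193.7  66.6] [ 0.4255 -0.1716  0.109 ]
key 0.96 [321. 210.] [ 0.6138 -0.2697  0.2603]
key 0.59 [351.6 137. ] [ 0.6233 -0.204   0.2603]
[326.54409404 131.5387732 ]
260 82
```

View pics/c6.png

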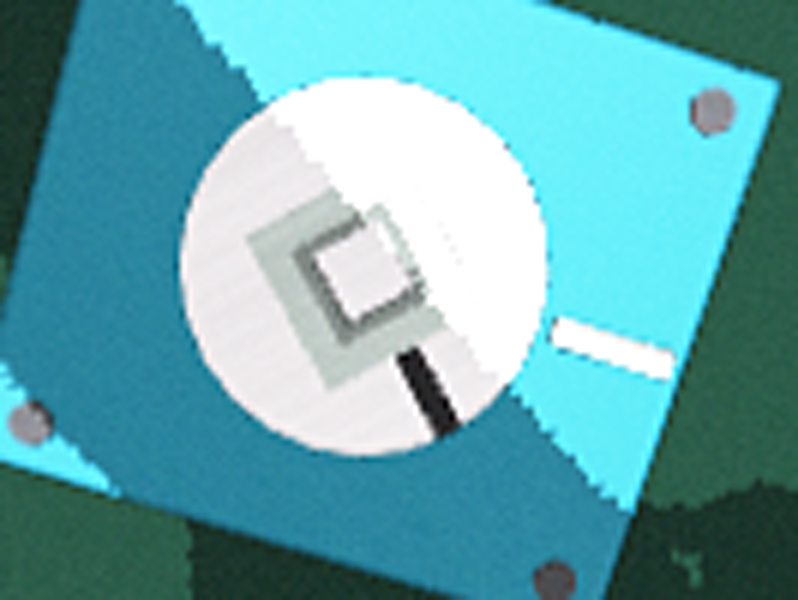

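The crop shows the disc spanning (180–548, 76–456), the dark pointer running from (410,355) to (448,430), and the index bar from (553,328) to (672,365). I turn these into world positions.

```bash
python3 - <<'E'
from h import *
from scipy.optimize import least_squares
cal=optics.get_calibration('wrist')
w=lambda x,y,z: onz(cal,(260+(x+.5)/6-.5,82+(y+.5)/6-.5),z)[:2]
ext=[180,548,76,456]
def f(c):
    a=np.linspace(0,2*np.pi,361); p=np.array([proj(cal,[c[0]+.04*np.cos(t),c[1]+.04*np.sin(t),.109]) for t in a])
    q=(p-[260,82]+.5)*6-.5
    return [q[:,0].min()-180,q[:,0].max()-548,q[:,1].min()-76,q[:,1].max()-456]
s=least_squares(f,[.6,-.21],diff_step=1e-3); C=s.x; print('C',C.round(4),np.round(s.fun,1))
def ang(v): return np.degrees(np.arctan2(v[1],v[0])).round(1)
pi,po=w(410,355,.113),w(448,430,.113); ii,io=w(553,328,.109),w(672,365,.109)
print('ptr',pi,po,np.linalg.norm(pi-C),np.linalg.norm(po-C),ang(po-pi),ang(po-C))
print('idx',ii,io,np.linalg.norm(ii-C),np.linalg.norm(io-C),ang(io-ii),ang(io-C),ang(ii-C))
print('boss edge', ang(w(330,390,.129)-w(247,238,.129)), ang(w(247,238,.129)-w(335,188,.129)))
print('floor c',w(363,277,.109))
for r in [(.613,-.27)]: pass
st=sensors.state(); T=np.array(st['eef_pos']); Rm=R.from_quat(np.array(st['tool_rot'])[[1,2,3,0]]).as_matrix()
d=Rm.T@np.r_[C-T[:2],0]; print('tool shift norm',d/.15)
# key mask bar check
for m in finder.trace('wrist','key')[:2]:
    print(round(m['confidence'],2),np.round(m['extent']))
    ys,xs=np.nonzero(m['mask']); P=np.array([onz(cal,p,T[2]+.058)[:2] for p in zip(xs,ys)])
    print(cv2.minAreaRect((P*1000).astype(np.float32)))
for y in (-.04,.04): print(proj(cal,T+Rm@np.array([y,0,-.058])))
E
```

```text
C [ 0.5967 -0.2052] [-1.   1.   0.4 -0.4]
ptr [ 0.61059861 -0.22001861] [ 0.62259075 -0.23372636] 0.020321467856946607 0.03852905899139886 -48.8 -47.8
idx [ 0.63958384 -0.20717896] [ 0.66702111 -0.20858036] 0.04291858734799055 0.07039144835690565 -2.9 -2.8 -2.7
boss edge -47.7 -137.6
floor c [ 0.59681943 -0.20655097]
tool shift norm [ 4.48519303e-01 -3.30997980e-02  2.88100666e-04]
0.75 [321. 246.  33. 127.]
((614.2425537109375, -261.76348876953125), (15.657761573791504, 73.2277603149414), 14.542085647583008)
[325.37878827 322.68061453]
[325.54321103 192.89843365]
```

The geometry checks out: pointer end at 38.5 mm and index at 42.9 mm from the axis. The dial axis is at (0.597,-0.2055), the pointer at −48° and the index at −2.8°, so the dial is at about −0.79 rad. The bar seems slightly left of its predicted column, so I measure the camera bias on the held key.

```bash
python3 - <<'E'
from h import *
cal=optics.get_calibration('wrist'); im=cv2.imread('pics/w6.png'); g=cv2.cvtColor(im,cv2.COLOR_BGR2GRAY).astype(int)
st=sensors.state(); T=np.array(st['eef_pos']); Rm=R.from_quat(np.array(st['tool_rot'])[[1,2,3,0]]).as_matrix()
for x in (.04,.03,.02,.01,0):
    a=proj(cal,T+Rm@np.array([x,-.008,-.058])); b=proj(cal,T+Rm@np.array([x,.008,-.058])); r=int(round(a[1]))
    print(x,a.round(1),b.round(1),g[r,300:350].tolist() if x in(.04,.03,.02) else '')
print('col 321', g[170:215,322].tolist())
E
```

```text
0.04 [310.2 192.8] [340.9 192.8] [44, 40, 50, 42, 42, 43, 43, 33, 131, 155, 176, 178, 180, 186, 188, 186, 187, 187, 186, 190, 187, 185, 180, 182, 186, 187, 190, 186, 188, 186, 184, 184, 188, 189, 191, 195, 169, 146, 46, 45, 45, 42, 38, 39, 46, 46, 44, 41, 42, 46]
0.03 [310.5 211.1] [340.6 211.1] [74, 77, 73, 78, 76, 81, 76, 74, 71, 145, 168, 180, 180, 185, 188, 191, 189, 189, 189, 189, 186, 181, 185, 182, 179, 185, 185, 188, 188, 188, 186, 186, 184, 192, 195, 192, 171, 145, 42, 39, 42, 48, 47, 44, 42, 46, 44, 45, 42, 43]
0.02 [310.7 228.8] [340.3 228.8] [72, 84, 88, 97, 101, 110, 109, 111, 89, 138, 155, 182, 179, 180, 185, 189, 187, 186, 183, 187, 187, 184, 182, 182, 183, 182, 184, 183, 190, 184, 182, 182, 185, 186, 189, 189, 168, 143, 82, 113, 112, 113, 105, 100, 97, 94, 79, 82, 72, 79]
0.01 [310.9 245.8] [340.1 245.8] 
0 [311.2 262.3] [339.8 262.3] 
col 321 [113, 108, 107, 109, 108, 111, 103, 71, 33, 41, 44, 39, 40, 53, 73, 85, 80, 81, 79, 81, 108, 146, 176, 180, 188, 187, 185, 183, 186, 184, 182, 187, 183, 181, 185, 183, 180, 183, 185, 183, 184, 185, 182, 180, 180]
```

The bias is about 1.5 mm and I account for it, taking the axis as (0.598,-0.206). I turn 61.9° to match the socket, moving over it and lowering the tip to about 15 mm above the boss.

servo_tool --targets '[{"offset": [0.2, -0.01, 0], "twist": [0, 0, 0.344], "hand": 0}, {"offset": [0.448, -0.022, 0], "twist": [0, 0, 0.344], "hand": 0}, {"offset": [0.448, -0.022, 0], "twist": [0, 0, 0.344], "hand": 0}, {"offset": [0.448, -0.022, 0], "twist": [0, 0, 0.344], "hand": 0}, {"offset": [0.448, -0.022, 0], "twist": [0, 0, 0.344], "hand": 0}, {"offset": [0.448, -0.022, 0.1], "twist": [0, 0, 0.344], "hand": 0}, {"offset": [0.448, -0.022, 0.3], "twist": [0, 0, 0.344], "hand": 0}, {"offset": [0.448, -0.022, 0.5], "twist": [0, 0, 0.344], "hand": 0}, {"offset": [0.448, -0.022, 0.65], "twist": [0, 0, 0.344], "hand": 0}, {"offset": [0.448, -0.022, 0.767], "twist": [0, 0, 0.344], "hand": 0}, {"offset": [0.448, -0.022, 0.767], "twist": [0, 0, 0.344], "hand": 0}, {"offset": [0.448, -0.022, 0.767], "twist": [0, 0, 0.344], "hand": 0}]'

```text
clock: 12.3
eef_pos: [0.5985, -0.2061, 0.1809]
tool_rot: [0.0, 0.934, 0.357, 0.0]
force: [-0.1, -0.8, -2.0]
gripper_width: 0.0158
gripper_force: 39.9
```

```bash
python3 m.py w7; python3 - <<'E'
from h import *
st=sensors.state(); T=np.array(st['eef_pos'])
for c in ['scene','top']:
    cal=optics.get_calibration(c); im=optics.capture(c); cv2.imwrite(f'pics/e_{c}.png',im); 
    print(c,'tcp',proj(cal,T).round(1),'tip',proj(cal,T-[0,0,.035]).round(1),'sock mouth',proj(cal,[.598,-.206,.129]).round(1))
    for l in ('key','socket'):
        for r in finder.tip_of(c,l): print(l,round(r['confidence'],2),np.round(r['point'],1))
E
```

```text
tcp [ 0.5985 -0.2061  0.1809] y_t deg -48.13 w 0.015827786950163528 q [-0.13  0.71  0.75  1.58 -0.53  1.07 -0.08]
socket 0.83 [173.8 318. ] [ 0.3831 -0.1724  0.109 ]
pointer 0.94 [194.  298.9] [ 0.4229 -0.175   0.113 ]
pointer 0.86 [361.8 203.5] [ 0.6207 -0.2354  0.113 ]
index 0.74 [352.3 170.2] [ 0.638  -0.2069  0.109 ]
index 0.66 [196.1 292.8] [ 0.4275 -0.1726  0.109 ]
index 0.53 [320.8 208.6] [ 0.5894 -0.21    0.109 ]
key 0.6 [324.7 208.7] [ 0.6002 -0.2052  0.1459]
key 0.51 [12.2 11.3] [0.5575 0.0816 0.1459]
scene tcp [351.2 131.8] tip [350.8 142.8] sock mouth [350.8 148.3]
key 0.69 [349.7 142.7]
key 0.58 [316.8 300.5]
socket 0.96 [422.7 178.4]
socket 0.56 [350.2 154.3]
top tcp [381.9 188. ] tip [380.1 189.5] sock mouth [379.  190.5]
key 0.5 [247.7 220.4]
key 0.16 [379.7 175. ]
socket 0.68 [369.2 260.2]
```

servo_tool --targets '[{"offset": [-0.007, -0.007, 0.04], "twist": [0, 0, 0], "hand": 0}, {"offset": [-0.007, -0.007, 0.08], "twist": [0, 0, 0], "hand": 0}, {"offset": [-0.007, -0.007, 0.12], "twist": [0, 0, 0], "hand": 0}, {"offset": [-0.007, -0.007, 0.14], "twist": [0, 0, 0], "hand": 0}, {"offset": [-0.007, -0.007, 0.14], "twist": [0, 0, 0], "hand": 0}]'

```text
clock: 13.35
eef_pos: [0.5963, -0.206, 0.1586]
tool_rot: [-0.0, 0.934, 0.357, -0.001]
force: [0.4, 0.8, -2.7]
gripper_width: 0.0158
gripper_force: 39.9
```

```bash
python3 -c "
from h import *
s=sensors.state(); print(s['eef_pos'],s['force'],s['moment'])"
```

```text
[ 0.59625384 -0.2060123   0.15860105] [ 0.39923422  0.75556988 -2.73916616] [-0.06468482  0.09662149  0.0004091 ]
```

The tip is 5 mm into the mouth with no contact force. I continue in steps.

servo_tool --targets '[{"offset": [0, 0, 0.02], "twist": [0, 0, 0], "hand": 0}, {"offset": [0, 0, 0.04], "twist": [0, 0, 0], "hand": 0}, {"offset": [0, 0, 0.04], "twist": [0, 0, 0], "hand": 0}]'

```text
clock: 13.65
eef_pos: [0.5964, -0.2061, 0.153]
tool_rot: [-0.0, 0.934, 0.357, -0.0]
force: [-0.3, 0.9, -3.4]
gripper_width: 0.0159
gripper_force: 39.9
```

servo_tool --targets '[{"offset": [0, 0, 0.02], "twist": [0, 0, 0], "hand": 0}, {"offset": [0, 0, 0.04], "twist": [0, 0, 0], "hand": 0}, {"offset": [0, 0, 0.04], "twist": [0, 0, 0], "hand": 0}]'

```text
clock: 13.95
eef_pos: [0.5964, -0.206, 0.1469]
tool_rot: [-0.0, 0.934, 0.357, -0.0]
force: [-0.3, -0.6, -3.0]
gripper_width: 0.0157
gripper_force: 39.9
```

servo_tool --targets '[{"offset": [0, 0, 0.01], "twist": [0, 0, 0], "hand": 0}, {"offset": [0, 0, 0.017], "twist": [0, 0, 0], "hand": 0}, {"offset": [0, 0, 0.017], "twist": [0, 0, 0], "hand": 0}, {"offset": [0, 0, 0.017], "twist": [0, 0, 0], "hand": 0}]'

```text
clock: 14.35
eef_pos: [0.5967, -0.2063, 0.1449]
tool_rot: [0.0, 0.934, 0.357, 0.0]
force: [-0.1, 0.6, -2.0]
gripper_width: 0.0156
gripper_force: 39.9
```

```bash
python3 -c "
from h import *
s=sensors.state(); print(s['eef_pos'],s['force'],s['moment'])"; python3 m.py w8
```

```text
[ 0.59669716 -0.20625437  0.14489596] [-0.05226992  0.56216744 -1.9632161 ] [-0.07562594  0.05551354  0.01448741]
tcp [ 0.5967 -0.2063  0.1449] y_t deg -48.17 w 0.01563540320075103 q [-0.12  0.74  0.73  1.62 -0.56  1.   -0.06]
socket 0.7 [154.1 338.8] [ 0.3811 -0.1689  0.109 ]
pointer 0.62 [369.  211.5] [ 0.6223 -0.2345  0.113 ]
index 0.65 [356.6 175.9] [ 0.6373 -0.2063  0.109 ]
index 0.61 [183.4 312.7] [ 0.4279 -0.1738  0.109 ]
key 0.61 [319.6 208.1] [ 0.5958 -0.2018  0.1099]
```

servo_tool --targets '[{"offset": [0, 0, 0.01], "twist": [0, 0, 0], "hand": 0}, {"offset": [0, 0, 0.01], "twist": [0, 0, 0], "hand": 0}, {"offset": [0, 0, 0.01], "twist": [0, 0, 0], "hand": 0}, {"offset": [0, 0, 0.01], "twist": [0, 0, 0], "hand": 0}]'

```text
clock: 15.0
eef_pos: [0.597, -0.2065, 0.1441]
tool_rot: [0.0, 0.934, 0.357, 0.0]
force: [-0.3, 1.1, 5.6]
gripper_width: 0.0158
gripper_force: 39.9
```

servo_tool --targets '[{"offset": [0, 0, 0], "twist": [0, 0, -0.02], "hand": 0}, {"offset": [0, 0, 0], "twist": [0, 0, -0.045], "hand": 0}, {"offset": [0, 0, 0], "twist": [0, 0, -0.07], "hand": 0}, {"offset": [0, 0, 0], "twist": [0, 0, -0.095], "hand": 0}, {"offset": [0, 0, 0], "twist": [0, 0, -0.12], "hand": 0}, {"offset": [0, 0, 0], "twist": [0, 0, -0.12], "hand": 0}, {"offset": [0, 0, 0], "twist": [0, 0, -0.12], "hand": 0}]'

```text
clock: 15.7
eef_pos: [0.5963, -0.2067, 0.1441]
tool_rot: [0.0, 0.851, 0.525, -0.0]
force: [-1.7, 1.5, 6.7]
gripper_width: 0.0156
gripper_force: 39.9
```

```bash
python3 -c "
from h import *
s=sensors.state(); print(s['eef_pos'],s['force'],s['moment'])"; python3 m.py w9
```

```text
[ 0.59631978 -0.2067459   0.14406579] [-1.67372367  1.54951325  6.69220647] [ 0.05939117  0.73435505 -0.03547278]
tcp [ 0.5963 -0.2067  0.1441] y_t deg -26.65 w 0.015567759355364844 q [-0.07  0.71  0.62  1.62 -0.48  0.97  0.25]
socket 0.81 [325.7 206.6] [ 0.599  -0.2037  0.109 ]
socket 0.76 [103.2 274.8] [ 0.3815 -0.1696  0.109 ]
pointer 0.86 [136.5 263.3] [ 0.4219 -0.1736  0.113 ]
pointer 0.71 [368.  219.9] [ 0.6265 -0.2295  0.113 ]
index 0.83 [141.7 256.8] [ 0.4269 -0.171   0.109 ]
index 0.56 [371.7 189.3] [ 0.6405 -0.2075  0.109 ]
key 0.69 [323.2 209.2] [ 0.5961 -0.2048  0.1091]
```

Seated on the floor (8 N), and the dial follows with some socket play (pointer at about −38°). I continue.

servo_tool --targets '[{"offset": [0, 0, 0], "twist": [0, 0, -0.025], "hand": 0}, {"offset": [0, 0, 0], "twist": [0, 0, -0.05], "hand": 0}, {"offset": [0, 0, 0], "twist": [0, 0, -0.075], "hand": 0}, {"offset": [0, 0, 0], "twist": [0, 0, -0.1], "hand": 0}, {"offset": [0, 0, 0], "twist": [0, 0, -0.125], "hand": 0}, {"offset": [0, 0, 0], "twist": [0, 0, -0.15], "hand": 0}, {"offset": [0, 0, 0], "twist": [0, 0, -0.15], "hand": 0}, {"offset": [0, 0, 0], "twist": [0, 0, -0.15], "hand": 0}]'

```text
clock: 16.75
eef_pos: [0.5967, -0.2071, 0.1441]
tool_rot: [0.0, 0.705, 0.709, -0.0]
force: [-1.5, -0.4, 5.4]
gripper_width: 0.0156
gripper_force: 39.9
```

```bash
python3 -c "
from h import *
s=sensors.state(); print(s['force'],s['moment'])"; python3 m.py w10; python3 - <<'E'
from h import *
# dark-pixel pointer on dial disc
cal=optics.get_calibration('wrist'); im=cv2.imread('pics/w10.png'); C=np.array([.597,-.206])
g=im.max(2); a=np.radians(np.arange(-70,30,2))
for r in (.026,.030,.034):
    print(r,[(int(np.degrees(t).round()),int(g[tuple(np.round(proj(cal,[C[0]+r*np.cos(t),C[1]+r*np.sin(t),.113])).astype(int)[::-1])])) for t in a])
E
```

```text
[-1.48188785 -0.37047299  5.35521566] [-0.07452697  0.59421253  0.0296364 ]
tcp [ 0.5967 -0.2071  0.1441] y_t deg 0.28 w 0.015603275183464006 q [ 0.    0.68  0.49  1.62 -0.38  0.94  0.63]
socket 0.8 [325.7 204.5] [ 0.5975 -0.2009  0.109 ]
socket 0.62 [ 72.4 168.5] [ 0.381  -0.1698  0.109 ]
pointer 0.91 [115.2 175. ] [ 0.4214 -0.1748  0.113 ]
pointer 0.9 [367.6 219.5] [ 0.6333 -0.2129  0.113 ]
index 0.97 [122.3 173.5] [ 0.425  -0.1742  0.109 ]
index 0.56 [375.7 212.8] [ 0.6407 -0.2082  0.109 ]
index 0.21 [485.9  41.4] [ 0.7185 -0.0714  0.109 ]
key 0.69 [324.3 209.4] [ 0.5963 -0.2052  0.1091]
0.026 [(-70, 138), (-68, 120), (-66, 103), (-64, 8), (-62, 34), (-60, 76), (-58, 81), (-56, 76), (-54, 77), (-52, 74), (-50, 79), (-48, 75), (-46, 75), (-44, 76), (-42, 74), (-40, 139), (-38, 176), (-36, 176), (-34, 178), (-32, 173), (-30, 174), (-28, 176), (-26, 175), (-24, 171), (-22, 174), (-20, 174), (-18, 181), (-16, 141), (-14, 26), (-12, 10), (-10, 23), (-8, 27), (-6, 33), (-4, 20), (-2, 25), (0, 131), (2, 179), (4, 175), (6, 171), (8, 173), (10, 175), (12, 175), (14, 178), (16, 177), (18, 
[... 477 characters left out ...]
, (4, 180), (6, 177), (8, 177), (10, 182), (12, 183), (14, 187), (16, 185), (18, 180), (20, 180), (22, 174), (24, 178), (26, 183), (28, 175)]
0.034 [(-70, 13), (-68, 6), (-66, 82), (-64, 77), (-62, 76), (-60, 75), (-58, 74), (-56, 76), (-54, 77), (-52, 77), (-50, 70), (-48, 75), (-46, 73), (-44, 71), (-42, 76), (-40, 76), (-38, 95), (-36, 180), (-34, 180), (-32, 175), (-30, 175), (-28, 179), (-26, 182), (-24, 175), (-22, 181), (-20, 180), (-18, 182), (-16, 187), (-14, 134), (-12, 8), (-10, 26), (-8, 28), (-6, 23), (-4, 91), (-2, 161), (0, 180), (2, 181), (4, 182), (6, 182), (8, 182), (10, 182), (12, 181), (14, 178), (16, 179), (18, 180), (20, 182), (22, 177), (24, 184), (26, 184), (28, 180)]
```

The pointer now measures about −8.5° against the index at −2.8°. I turn 5.5° more.

servo_tool --targets '[{"offset": [0, 0, 0], "twist": [0, 0, -0.015], "hand": 0}, {"offset": [0, 0, 0], "twist": [0, 0, -0.03], "hand": 0}, {"offset": [0, 0, 0], "twist": [0, 0, -0.03], "hand": 0}, {"offset": [0, 0, 0], "twist": [0, 0, -0.03], "hand": 0}]'

```text
clock: 17.4
eef_pos: [0.5967, -0.2071, 0.1441]
tool_rot: [0.001, 0.671, 0.741, -0.0]
force: [-1.8, -0.1, 5.8]
gripper_width: 0.0157
gripper_force: 39.9
```

```bash
cat > p.py <<'E'
from h import *
import sys
cal=optics.get_calibration('wrist'); im=optics.capture('wrist'); cv2.imwrite(f'pics/{sys.argv[1]}.png',im); C=np.array([.597,-.206])
g=im.max(2)
for r in (.026,.030,.034,.037):
    a=np.radians(np.arange(-20,25,.5)); v=np.array([g[tuple(np.round(proj(cal,[C[0]+r*np.cos(t),C[1]+r*np.sin(t),.113])).astype(int)[::-1])] for t in a])
    print(r,np.degrees(a[v<80].mean()).round(1),(v<80).sum()*.5)
for r in (.048,.055,.062):
    a=np.radians(np.arange(-20,20,.5)); v=np.array([im[tuple(np.round(proj(cal,[C[0]+r*np.cos(t),C[1]+r*np.sin(t),.109])).astype(int)[::-1])].astype(int) for t in a])
    s=(v[:,0]-v[:,2])<40; print('idx',r,np.degrees(a[s].mean()).round(1),s.sum()*.5)
E
python3 p.py w11
```

```text
0.026 -2.8 14.0
0.03 -2.5 10.5
0.034 -3.3 9.0
0.037 -3.8 9.0
idx 0.048 -2.2 9.0
idx 0.055 -2.2 8.0
idx 0.062 -2.5 7.5
```

The pointer (−3.1°) and index (−2.3°) are aligned. I relax the grip, open and retreat upward.

servo_tool --targets '[{"offset": [0, 0, 0], "twist": [0, 0, 0], "hand": 0}, {"offset": [0, 0, 0], "twist": [0, 0, 0], "hand": 0}, {"offset": [0, 0, 0], "twist": [0, 0, 0], "hand": 0.25}, {"offset": [0, 0, 0], "twist": [0, 0, 0], "hand": 0.35}, {"offset": [0, 0, 0], "twist": [0, 0, 0], "hand": 0.6}, {"offset": [0, 0, 0], "twist": [0, 0, 0], "hand": 0.6}, {"offset": [0, 0, 0], "twist": [0, 0, 0], "hand": 0.6}, {"offset": [0, 0, 0], "twist": [0, 0, 0], "hand": 0.6}]' --squeeze 3

```text
clock: 18.25
eef_pos: [0.5966, -0.2062, 0.1433]
tool_rot: [-0.0, 0.67, 0.742, -0.0]
force: [0.0, 0.4, -0.3]
gripper_width: 0.0559
gripper_force: 0.0
```

servo_tool --targets '[{"offset": [0, 0, -0.1], "twist": [0, 0, 0], "hand": 0.6}, {"offset": [0, 0, -0.3], "twist": [0, 0, 0], "hand": 0.6}, {"offset": [0, 0, -0.6], "twist": [0, 0, 0], "hand": 0.6}, {"offset": [0, 0, -0.9], "twist": [0, 0, 0], "hand": 0.6}, {"offset": [0, 0, -0.9], "twist": [0, 0, 0], "hand": 0.6}, {"offset": [0, 0, -0.9], "twist": [0, 0, 0], "hand": 0.6}]'

```text
clock: 18.85
eef_pos: [0.5971, -0.2065, 0.2793]
tool_rot: [0.001, 0.67, 0.742, 0.001]
force: [-0.1, 0.4, -0.1]
gripper_width: 0.0562
gripper_force: 0.0
```

```bash
python3 p.py w12; python3 - <<'E'
from h import *
w=cv2.imread('pics/w12.png'); sc=optics.capture('scene'); s=sensors.state(); print(s['force'],s['gripper_width'],s['clock'])
o=np.zeros((600,800,3),np.uint8); o[:,:450]=cv2.resize(w[100:300,250:400],(450,600)); o[:400,450:]=cv2.resize(sc[110:210,310:397],(350,400)); cv2.imwrite('pics/c12.png',o)
E
```

```text
0.026 -4.2 12.0
0.03 -2.8 10.0
0.034 -4.2 9.0
0.037 -3.2 8.0
idx 0.048 -3.2 8.0
idx 0.055 -3.3 7.0
idx 0.062 -3.5 6.5
[ 1.06219401  0.00679886 -0.27862582] 0.055954415742471036 18.95
```

View pics/c12.png

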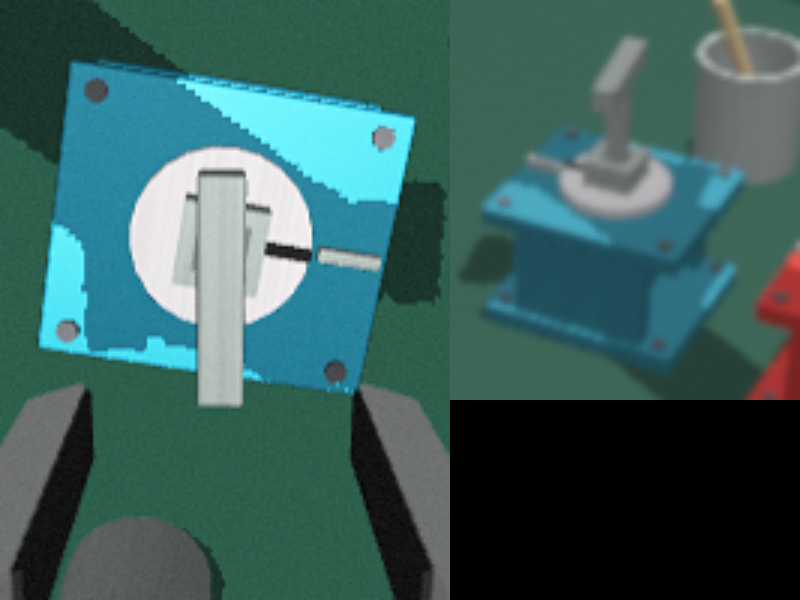

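The key stands upright in the socket, the pointer at (288,251) lines up with the index bar at (348,260), and the gripper is clear. I hand the job in.

```bash
python3 -c "
from h import *
print(ctrl.job_done())"
```

```text
the job is handed in; nothing more can be done
None
```

I handed the job in: the larger key stands released in the teal fixture's socket, with the pointer within about 1° of the index bar in the last picture and about 19 s used; the hand-in returned no verdict, so I can't confirm it passed.

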